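# Select the filament lane with the round tag

### The job

Gently push the selector lever of the filament changer through its gate, fully home into the end of the slot marked with the round tag, without running it into any of the slots marked with other tags on the way. Do not squeeze the lever or pull its sleeve up, and leave the glue bottle, the screwdriver and the small spool where they are.

Things in the scene. Friction and masses are not known exactly. Their poses are not given: they have to be found in the camera images.
- gate: Filament changer, fixed: white box 200 mm (its x) by 180 mm (its y), aluminium top plate 70 mm above the table. Origin at the centre of its underside, on the table; x ahead, y left at yaw 0. The lever stands in a gate of dark slots, 14 mm wide and 8 mm deep, cut in the plate (see gate_cross). Brass fittings stick out 20 mm from its +x and -x faces.
- gate_cross (a point): Centre of the gate, at plate height (70 mm). A cross channel runs through it along the box's y; three columns at box y = +50, 0, -50 mm each have a slot to +x and one to -x, in which the lever can go to x = +40 or -40 mm. Inner corners are rounded (8 mm). The column at y = +50 has no tags: the lever starts somewhere in it, in either slot or between. The other 4 slots have a tag each.
- sleeve_mid (a point): Point on the lever's centre line, half-way up its black grip sleeve (112.5 mm above the table). The lever stays upright and slides: a steel post 10 mm thick in the gate (2 mm clearance each side), bearing a sleeve 28 mm in diameter, from 85 to 140 mm above the table (narrower in its lowest 5 and top 8 mm). About 3 N of friction either way; stays where it is left.
- carriage (a joint): Position of the lever across the columns, m: 0 in the parking column (box y = +50 mm), 0.05 in the middle column, 0.10 in the far right column (box y = -50 mm). Grows towards the box's -y.
- post (a joint): Position of the lever along the slots, m: 0 in the cross channel, +0.04 at the end of the +x slots, -0.04 at the end of the -x slots (box x).
- sleeve (a joint): How far the spring-loaded sleeve is pulled up on the post, m: 0 down (held down by about 5 N), 0.012 fully up. Must stay down. The lever and the box stand at most 45 N from the fingers.
- tag_round: Fixed flat lane tag of dark plastic on the top plate, 4 mm thick: round disc, 28 mm across. Origin at the centre of its underside. It lies beyond the closed end of the slot it marks: 32 mm from the post's centre line when the post is at the end of that slot, in line with the slot. Which of the four marked slots it marks varies.
- tag_square: Fixed flat lane tag of dark plastic on the top plate, 4 mm thick: 25 mm square. Origin at the centre of its underside. It lies beyond the closed end of the slot it marks: 32 mm from the post's centre line when the post is at the end of that slot, in line with the slot. Which of the four marked slots it marks varies.
- tag_cross: Fixed flat lane tag of dark plastic on the top plate, 4 mm thick: plus-shaped cross, 30 mm across with 9 mm wide arms. Origin at the centre of its underside. It lies beyond the closed end of the slot it marks: 32 mm from the post's centre line when the post is at the end of that slot, in line with the slot. Which of the four marked slots it marks varies.
- tag_bar: Fixed flat lane tag of dark plastic on the top plate, 4 mm thick: narrow plain bar, 8 by 32 mm, lying along the y axis of the box. Origin at the centre of its underside. It lies beyond the closed end of the slot it marks: 32 mm from the post's centre line when the post is at the end of that slot, in line with the slot. Which of the four marked slots it marks varies.
- glue: Loose white bottle of glue, 32 mm in diameter, 95 mm tall, standing left (+y side) of the box. Origin at the centre of its underside. Leave alone.
- screwdriver: Loose screwdriver 170 mm long lying right (-y side) of the box. Origin under its middle. Leave alone.
- spool: Loose small white spool, 100 mm in diameter, 46 mm tall, lying flat beyond (+x side) the box. Origin at the centre of its underside. Leave alone.

How it is judged:
At the end, for the whole second after the job is handed in: The lever stands at rest within 5 mm of the end of the slot marked by the round tag (its centre line at most 37 mm from the tag's centre, seen from above; 32 mm is fully home), its sleeve down, and the glue bottle, screwdriver and small spool within 20 mm of where they were (horizontal distance between sleeve_mid and tag_round below 0.037 m and value of joint sleeve below 0.003 m and velocity of joint carriage between -0.01 and 0.01 m/s and velocity of joint post between -0.01 and 0.01 m/s and distance of each of glue, screwdriver, spool from where it was at the start of the episode below 0.02 m); the robot touches nothing.
It fails at once if the lever was run more than about 20 mm into the 40 mm slot of another tag (horizontal distance between sleeve_mid and tag_square below 0.05 m or horizontal distance between sleeve_mid and tag_cross below 0.05 m or horizontal distance between sleeve_mid and tag_bar below 0.05 m).
It fails at once if the lever's sleeve was pulled up more than 5 mm (value of joint sleeve above 0.005 m).
It fails at once if the lever or the changer was squeezed or pressed by the fingers with more than 45 N (contact force between the fingers and gate above 45 N).
It fails at once if the glue bottle, screwdriver or small spool was moved more than 20 mm (distance of any of glue, screwdriver, spool from where it was at the start of the episode above 0.02 m).
It also fails if it takes over 54 s, if anything falls off the work surface, if the arm or the gripper's body presses on something with over 40 N, if the wrist force passes 120 N, or if a joint passes its speed limit or range.

### The arm

A 6-joint arm with a two-finger parallel gripper is mounted at the origin on the work surface. World frame = base frame: x ahead of the robot, y to its left, z up, the work surface at z = 0. Lengths are in m, angles in rad, forces in N, time in s.
With the tool pointing down it reaches from about 0.325 to 0.85 m from the base axis. Payload 15.5 kg.
Tool frame: the origin (TCP) lies midway between the tips of the shut fingers; the grasp point (between the pads) lies bot.grip_depth behind it (bot.grip_depth is the distance from the TCP to the grasp point, in m); z points along the fingers, x is the direction in which the jaws open and shut, and the axes are right-handed (so a half turn about z gives the same grasp; the last joint's range is limited). The gripper opens to 91 mm and grips with 3 to 60 N. Pads are 32 mm wide; open, the fingers measure 118 mm over their backs; the gripper's body (76 mm by 178 mm) begins 60 mm behind the grasp point.
Start: joints at [-1.411, 0.494, 1.345, -0, 1.302, -0.096], TCP at [0.158, -0.605, 0.193] pointing down, gripper open.
Joint ranges: [-2.91, 2.91], [-0.82, 2.16], [0.22, 2.67], [-1.22, 4.37], [0.12, 2.79], [-3.08, 3.08]. Speed limits (rad/s): [1.89, 1.89, 2.57, 3.01, 3.01, 3.01].

### API

Orientations are given as [roll, pitch, yaw] about the fixed x, y, z axes, in that order (R = Rz(yaw) Ry(pitch) Rx(roll)).
In Python, from workcell import bot gives the robot as it stands. The module is installed in compiled form; this text tells all that it offers.
- The arm moves only by the tool send_rows, never from a script. Its argument "targets" is a list of rows, each a list of 5 numbers: the finger opening in mm, from 0 to 91.2, then the shift along the tool's x, y, z in mm, then the turn about the tool's z in rad. A call has 1 to 12 rows; each row shifts and turns the commanded pose from where the row before left it, along the tool's axes as they then stand; what a row does not reach is not made up. A row lasts 1/10 s, in which the tool goes at most 50 mm and 8.59 degrees, less where a joint would pass 70% of its speed; a pose out of reach is approached as far as the arm can. A call is refused whole if a number of a shift passes 50 or a number of a turn 0.15, either way. A call with a gripper value outside its range is refused whole. The fingers move at their own pace and stop on an object; the grip force is fixed at half the most. Time passes only in rows, so rows that do not move let the fingers close. It gives the time, the measured TCP pose, the force and the opening at its end, in the units of the state.
- bot.sense(): the state, without advancing time (a new reading comes with each control period).
- bot.get_image(name): name is "scene" or "top" or "wrist"; returns the picture (400x640x3 uint8, red, green, blue); there is no depth.
- bot.camera_model(name): a dict with "camera_matrix" (3x3 intrinsics, pixels), "xyz" and "orientation" of the camera in the world. Camera axes: x right, y down, z forward; pixel columns grow to the right and rows downward; lengths in m; the calibration is good to about 2 mm. A picture is of the moment at which its call begins: read the wrist's pose just before it. camera_model takes no time and is no camera call; for the wrist camera it gives the pose at the moment of the call.
- bot.sign_off(): hands the job in, once; it reports no verdict.
Trained networks look in the newest picture that a camera, given by its name, has taken for a name from the list of things; names that differ only in an ending like _2 or _b are one class to them, and where a whole thing is asked for, a point or a joint stands for the part that bears it (a point fixed in the world has none). Each returns a list of dicts, best first, with "confidence" (0 to 1); they miss things now and then, are a little off and sometimes report something else, mostly with a low value. They report only what shows in the picture. A call takes as long as a camera call.
- bot.find_in(camera, query): "box" ([centre column, centre row, width, height] in pixels, round what is visible of it).
The state is a dict: "time_s": time; "joints": joint angles; "joint_velocities": joint speeds; "tau": joint torques, N m; "tool_pos": TCP position; "eef_rot": TCP orientation; "wrist_force": force on the tool from outside, world axes, zero at the start; "ft_torque": the same for the moment, N m; "gripper_width": finger opening in m.
Only numpy, scipy, OpenCV 4.12 (cv2) and the standard library are available. Lean on these libraries where they do the work, as an engineer would, in place of code of your own. Each camera call takes 0.05 s, during which the arm holds its last target.

## Working session

There is one attempt and no reset: what is moved stays moved. The work goes in short steps, Python scripts to look and compute and a tool call to move; the robot and the scene stay as the last step left them, time stands still between calls to the robot, and variables do not carry over. Pictures are saved under pics/ and viewed, and the job is handed in when it is done.

Besides the shell and the picture viewer there is one more tool, called by a JSON object that holds its "fn" and its "kwargs", one argument or row to a line. send_rows: Moves the arm, as the interface text tells. Its arguments: {"type":"object","properties":{"targets":{"type":"array","items":{"type":"array","items":{"type":"number"}}}},"required":["targets"]}

```bash
mkdir -p pics; python3 - <<'E'
from workcell import bot
import cv2,numpy as np
np.set_printoptions(precision=4,suppress=True)
s=bot.sense();print(s, bot.grip_depth)
for n in ["scene","top"]:
    im=bot.get_image(n);cv2.imwrite(f"pics/{n}0.png",im[:,:,::-1])
    m=bot.camera_model(n);print(n,m)
for q in ["gate","tag_round","tag_square","tag_cross","tag_bar","sleeve_mid","glue","screwdriver","spool"]:
    print(q,[(np.round(d["box"],1).tolist(),round(d["confidence"],2)) for d in bot.find_in("top",q)][:3])
E
```

```text
{'time_s': 0.0, 'joints': array([-1.4115,  0.4942,  1.3461, -0.    ,  1.3025, -0.0955]), 'joint_velocities': array([-0.0002, -0.0008,  0.0008, -0.0026, -0.0013,  0.0004]), 'tau': array([  0.0018, -87.8825, -38.1853,   0.0707,   0.0533,  -0.0001]), 'tool_pos': array([ 0.1574, -0.6044,  0.1922]), 'eef_rot': array([-3.1415,  0.0012, -1.316 ]), 'wrist_force': array([1.1215, 0.2222, 0.5333]), 'ft_torque': array([-0.013 ,  0.015 , -0.0039]), 'gripper_width': 0.09118661770993543} 0.0188
scene {'camera_matrix': array([[425.8926,   0.    , 321.148 ],
       [  0.    , 425.8926, 197.2549],
       [  0.    ,   0.    ,   1.    ]]), 'xyz': array([1.0688, 0.1574, 0.6781]), 'orientation': array([-2.4727, -0.0007,  1.7934])}
top {'camera_matrix': array([[437.6699,   0.    , 317.3603],
       [  0.    , 437.6699, 195.2538],
       [  0.    ,   0.    ,   1.    ]]), 'xyz': array([0.4705, 0.0255, 0.8127]), 'orientation': array([-2.9494,  0.0187, -1.561 ])}
gate [([410.7, 250.6, 127.4, 142.1], 0.8)]
tag_round [([445.0, 206.8, 13.7, 12.0], 0.48)]
tag_square [([403.1, 285.4, 20.5, 16.3], 0.8), ([386.2, 222.0, 20.9, 19.2], 0.62)]
tag_cross [([415.9, 199.5, 15.7, 19.2], 0.53)]
tag_bar [([433.6, 291.4, 17.6, 6.7], 0.39)]
sleeve_mid [([386.9, 222.4, 19.4, 18.6], 0.6)]
glue [([330.3, 196.0, 16.8, 24.8], 0.83)]
screwdriver [([487.8, 286.3, 30.9, 97.6], 0.64), ([387.8, 221.9, 16.5, 18.7], 0.24)]
spool [([451.2, 149.0, 58.2, 57.4], 0.67)]
```

```bash
python3 - <<'E'
import cv2
a=cv2.imread("pics/top0.png");c=a[110:350,290:550];cv2.imwrite("pics/topcrop.png",cv2.resize(c,None,fx=3,fy=2.5*0+2.5,interpolation=cv2.INTER_CUBIC)[:600] if 0 else cv2.resize(c,None,fx=2.5,fy=2.5,interpolation=cv2.INTER_CUBIC))
E
```

```text
(no output)
```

View pics/topcrop.png

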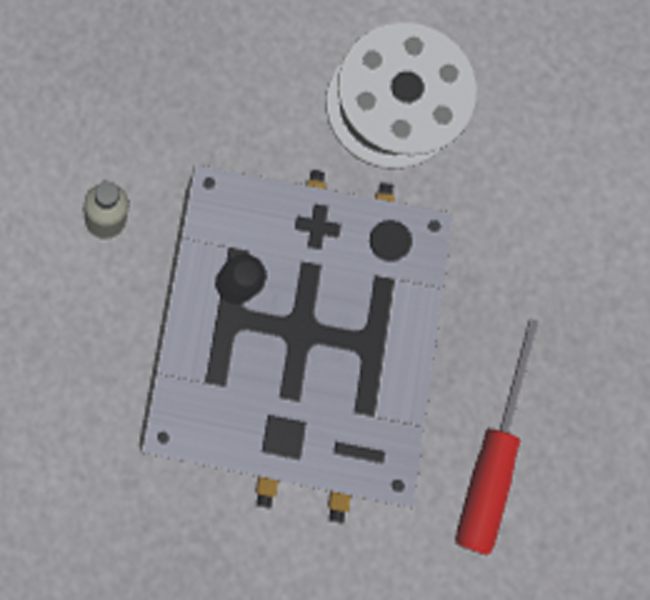

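View pics/scene0.png

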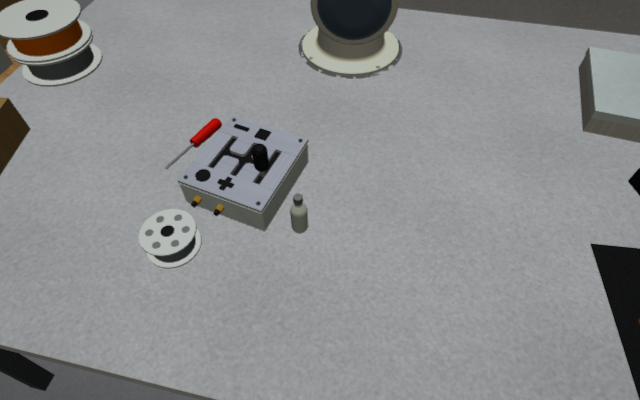

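The round tag marks the +x slot of the far right column, at crop (390,240). The cross is at (317,226), the square at (284,437) and the bar at (359,453). The lever is in the parking column on the +x side, with its sleeve at about crop (240,277). Next I'll compute the box pose and the lever position.

```bash
cat > h.py <<'E'
import numpy as np,cv2
from scipy.spatial.transform import Rotation as R
from scipy.optimize import least_squares
def ray(m,u,v):
    K=m["camera_matrix"];d=np.linalg.inv(K)@[u,v,1]
    return np.array(m["xyz"]),R.from_euler('xyz',m["orientation"]).as_matrix()@d
def onz(m,u,v,z):
    o,d=ray(m,u,v);return (o+d*(z-o[2])/d[2])
def proj(m,p):
    q=R.from_euler('xyz',m["orientation"]).as_matrix().T@(np.array(p)-m["xyz"]);q=m["camera_matrix"]@q;return q[:2]/q[2]
def fitbox(world,box):
    w=np.array(world)[:,:2];b=np.array(box)
    f=lambda p:(np.c_[np.cos(p[2])*b[:,0]-np.sin(p[2])*b[:,1]+p[0],np.sin(p[2])*b[:,0]+np.cos(p[2])*b[:,1]+p[1]]-w).ravel()
    r=least_squares(f,[*w.mean(0),-.1]);return r.x,r.fun
E
python3 - <<'E'
from h import *
from workcell import bot
np.set_printoptions(precision=4,suppress=True)
m=bot.camera_model("top")
c=lambda u,v:(290+(u+.5)/2.5-.5,110+(v+.5)/2.5-.5)
T=[((390,240),(.072,-.05)),((317,226),(.072,0)),((284,437),(-.072,0)),((359,453),(-.072,-.05))]
W=[onz(m,*c(*t),.074) for t,_ in T];p,e=fitbox(W,[b for _,b in T]);print(p,np.degrees(p[2]),e*1000)
Rb=np.array([[np.cos(p[2]),-np.sin(p[2])],[np.sin(p[2]),np.cos(p[2])]])
# sleeve top centre
for uv,z in [((249,271),.14),((231,286),.09),((240,277),.1125)]:
    w=onz(m,*c(*uv),z);print(uv,w,'box mm',1000*(Rb.T@(w[:2]-p[:2])))
for x in (.0,.01,.02,.03,.04):
    b=Rb@[x,.05]+p[:2]
    q=[proj(m,[*b,z]) for z in (.09,.14)];print(x,[((a[0]-290)*2.5,(a[1]-110)*2.5) for a in q])
np.save("box.npy",p)
for q in ["glue","spool"]: print(q)
print("glue",onz(m,*c(107,200),.08),"spool",onz(m,*c(405,90),.046))
E
```

```text
[ 0.5358 -0.1155 -0.1861] -10.664094890621183 [-0.0748 -0.0179 -0.2014 -0.0589 -0.141   0.2104  0.4172 -0.1336]
(249, 271) [ 0.566  -0.0722  0.14  ] box mm [21.6957 48.1729]
(231, 286) [ 0.563  -0.0673  0.09  ] box mm [17.8395 52.3782]
(240, 277) [ 0.566  -0.0703  0.1125] box mm [21.3245 49.9947]
0.0 [(np.float64(229.28742620981438), np.float64(312.33070716363864)), (np.float64(239.50506940090108), np.float64(304.03302948295305))]
0.01 [(np.float64(231.82197287991258), np.float64(297.5057384147214)), (np.float64(242.1962006988356), np.float64(288.1519097151701))]
0.02 [(np.float64(234.34367448808004), np.float64(282.7559024869713)), (np.float64(244.87270362382347), np.float64(272.3571160746022))]
0.03 [(np.float64(236.8526284355066), np.float64(268.0806296652531)), (np.float64(247.53469712729185), np.float64(256.6479465955485))]
0.04 [(np.float64(239.34893114110352), np.float64(253.4793559799374)), (np.float64(250.1822988744746), np.float64(241.023706902499))]
glue
spool
glue [0.6228 0.0149 0.08  ] spool [ 0.7126 -0.2015  0.046 ]
```

The tags fit the box model to within 0.4 mm. The box is at (0.536, -0.1155) with yaw -10.7°, and the lever is at post ≈ +20 mm, carriage 0. My plan is three pushes with closed fingers. First I'll turn to box alignment and move over.

{"fn": "send_rows", "kwargs": {
  "targets": [
    [0,0,0,0,0.147],
    [0,0,0,0,0.147],
    [0,0,0,0,0.147],
    [0,-30,-17.3,0,0],
    [0,-30,-17.3,0,0],
    [0,-30,-17.3,0,0],
    [0,-30,-17.3,0,0],
    [0,-30,-17.3,0,0],
    [0,-30,-17.3,0,0],
    [0,-30,-17.3,0,0],
    [0,-30,-17.3,0,0],
    [0,-30,-17.3,0,0]
  ]
}}

```text
time_s: 1.75
tool_pos: [0.3613, -0.3672, 0.193]
eef_rot: [-3.141, -0.0, -1.757]
wrist_force: [0.9, 0.1, -0.3]
gripper_width: 0.0002
```

{"fn": "send_rows", "kwargs": {
  "targets": [
    [0,-30,-17.3,0,0],
    [0,-30,-17.3,0,0],
    [0,-30,-17.3,0,0],
    [0,-30,-17.3,0,0],
    [0,-30,-17.3,0,0],
    [0,-30,-17.3,0,0],
    [0,-30,-17.3,0,0],
    [0,-30,-17.3,0,0],
    [0,-30,-17.3,0,0],
    [0,-30,-17.3,0,0],
    [0,0,0,0,0],
    [0,0,0,0,0]
  ]
}}

```text
time_s: 2.95
tool_pos: [0.5862, -0.105, 0.1926]
eef_rot: [3.141, -0.0, -1.756]
wrist_force: [-0.0, -0.6, 0.3]
gripper_width: 0.0006
```

```bash
cat > st.py <<'E'
from h import *
from workcell import bot
import sys
np.set_printoptions(precision=4,suppress=True)
p=np.load("box.npy");s=bot.sense();c,sn=np.cos(p[2]),np.sin(p[2])
d=s["tool_pos"][:2]-p[:2]
yw=R.from_euler('xyz',s["eef_rot"]).as_matrix()[:2,0]
print("t",s["time_s"],"TCP box mm",1000*(c*d[0]+sn*d[1]),1000*(-sn*d[0]+c*d[1]),"z",s["tool_pos"][2],"yaw err deg",np.degrees(np.arctan2(yw[1],yw[0])-p[2])+90,"F",s["wrist_force"],"w",s["gripper_width"])
if len(sys.argv)>1:
    im=bot.get_image("top")[:,:,::-1];cv2.imwrite(f"pics/{sys.argv[1]}.png",cv2.resize(im[110:350,290:550],None,fx=2.5,fy=2.5,interpolation=cv2.INTER_CUBIC))
    im=bot.get_image("wrist")[:,:,::-1];cv2.imwrite(f"pics/{sys.argv[1]}w.png",im)
E
python3 st.py a1
```

```text
t 2.95 TCP box mm 47.62263512043157 19.61039903057753 z 0.19263945855212897 yaw err deg 0.0783779265176463 F [-0.003  -0.6208  0.3268] w 0.0005737479858472591
```

View pics/a1.png

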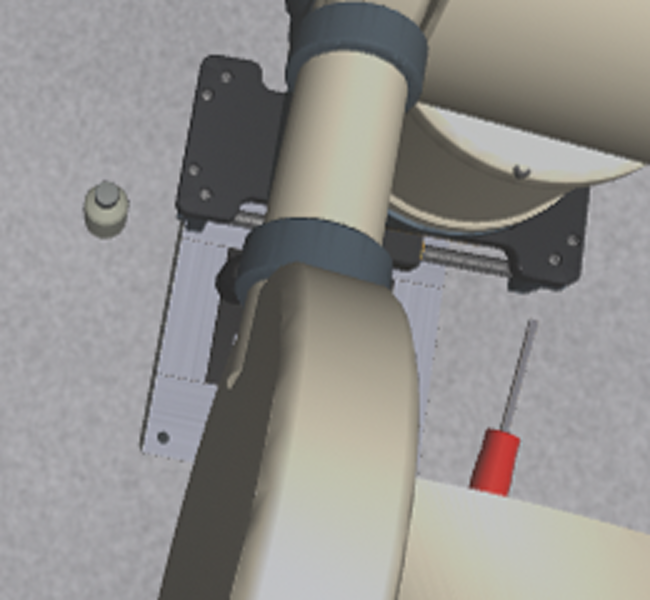

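View pics/a1w.png

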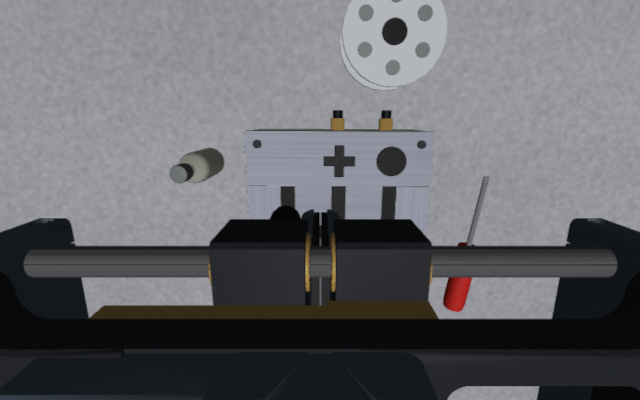

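{"fn": "send_rows", "kwargs": {
  "targets": [
    [0,-15,-10,0,0],
    [0,-15,-10,0,0],
    [0,0,0,0,0],
    [0,0,0,20,0],
    [0,0,0,20,0],
    [0,0,0,20,0],
    [0,0,0,20,0],
    [0,0,0,14,0],
    [0,0,0,0,0],
    [0,0,0,0,0]
  ]
}}

```text
time_s: 4.05
tool_pos: [0.6116, -0.0798, 0.0992]
eef_rot: [-3.141, 0.0, -1.757]
wrist_force: [-0.4, -0.5, -0.1]
gripper_width: 0.0008
```

```bash
python3 st.py a2
```

```text
t 4.05 TCP box mm 67.90596299846399 49.1245640465918 z 0.09922104788760003 yaw err deg -0.004654084476200637 F [-0.4068 -0.4584 -0.1032] w 0.0007611348965663386
```

View pics/a2w.png

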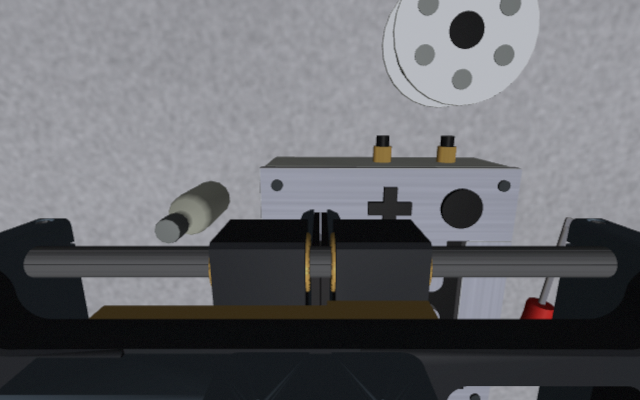

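View pics/a2.png

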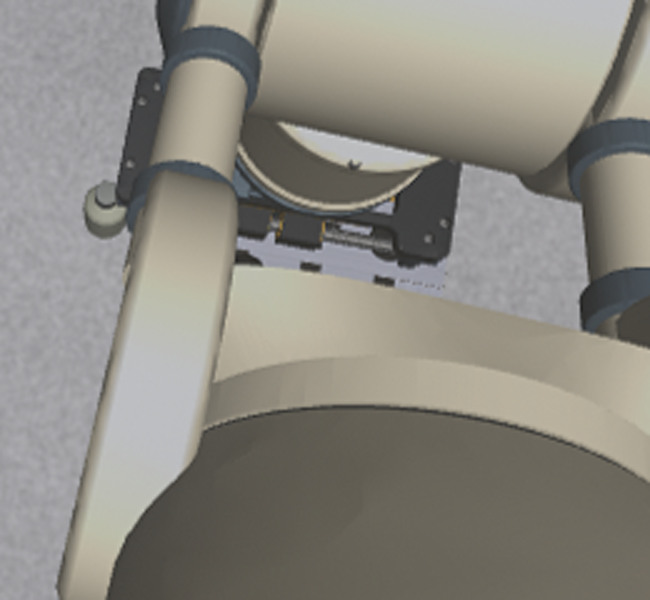

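{"fn": "send_rows", "kwargs": {
  "targets": [
    [0,0,4,0,0],
    [0,0,4,0,0],
    [0,0,4,0,0],
    [0,0,3,0,0],
    [0,0,3,0,0],
    [0,0,3,0,0],
    [0,0,3,0,0]
  ]
}}

```text
time_s: 4.85
tool_pos: [0.5879, -0.0753, 0.099]
eef_rot: [-3.141, 0.0, -1.757]
wrist_force: [3.1, -0.3, 1.7]
gripper_width: 0.0006
```

{"fn": "send_rows", "kwargs": {
  "targets": [
    [0,0,3,0,0],
    [0,0,3,0,0],
    [0,0,3,0,0],
    [0,0,2,0,0],
    [0,0,2,0,0],
    [0,0,1,0,0],
    [0,0,0,0,0]
  ]
}}

```text
time_s: 5.55
tool_pos: [0.5738, -0.0727, 0.0988]
eef_rot: [3.141, -0.0, -1.757]
wrist_force: [2.2, -0.9, 0.8]
gripper_width: 0.0003
```

```bash
python3 st.py a3; python3 - <<'E'
from workcell import bot
import cv2
im=bot.get_image("scene")[:,:,::-1];cv2.imwrite("pics/a3s.png",cv2.resize(im[100:260,120:340],None,fx=3.5,fy=3.5,interpolation=cv2.INTER_CUBIC))
E
```

```text
t 5.55 TCP box mm 29.471192504223577 49.08640663234105 z 0.09881947501414479 yaw err deg -0.00532283231480335 F [ 2.2073 -0.9184  0.8411] w 0.0003010994941968042
```

View pics/a3s.png

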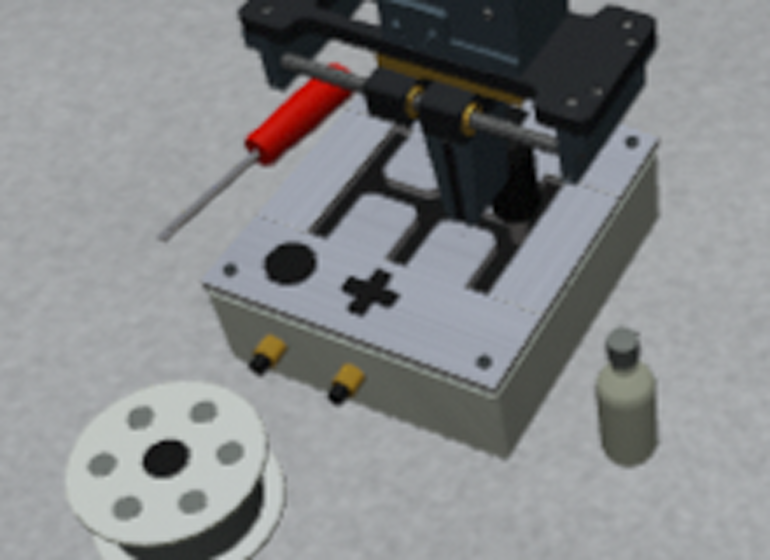

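{"fn": "send_rows", "kwargs": {
  "targets": [
    [0,0,-5,0,0],
    [0,0,-5,0,0],
    [0,0,-5,0,0],
    [0,0,0,-25,0],
    [0,0,0,-25,0],
    [0,0,0,-25,0],
    [0,0,0,-20,0],
    [0,-20,15,0,0],
    [0,-20,15,0,0],
    [0,-3,15,0,0],
    [0,0,0,0,0]
  ]
}}

```text
time_s: 6.8
tool_pos: [0.5512, -0.0239, 0.1939]
eef_rot: [3.14, 0.0, -1.756]
wrist_force: [-1.3, 0.4, 0.4]
gripper_width: 0.0002
```

```bash
python3 st.py a4; python3 - <<'E'
from workcell import bot
from h import *
im=bot.get_image("scene")[:,:,::-1];cv2.imwrite("pics/a4s.png",cv2.resize(im[100:260,120:340],None,fx=3.5,fy=3.5,interpolation=cv2.INTER_CUBIC))
m=bot.camera_model("scene");p=np.load("box.npy");c,s=np.cos(p[2]),np.sin(p[2])
for x in (-.005,0,.005):
  b=[p[0]+c*x-s*.05,p[1]+s*x+c*.05]
  print(x,[(3.5*(proj(m,[*b,z])-[120,100])).round(1) for z in (.085,.14)])
E
```

```text
t 6.8 TCP box mm -1.7870075020258847 92.80619454444751 z 0.19385500690985086 yaw err deg 0.06304683947486467 F [-1.2558  0.3518  0.3974] w 0.00022650682967631546
-0.005 [array([519.3, 202.7]), array([509.1, 129.2])]
0 [array([515.1, 208.8]), array([504.5, 135.4])]
0.005 [array([510.7, 215. ]), array([499.9, 141.6])]
```

View pics/a4s.png

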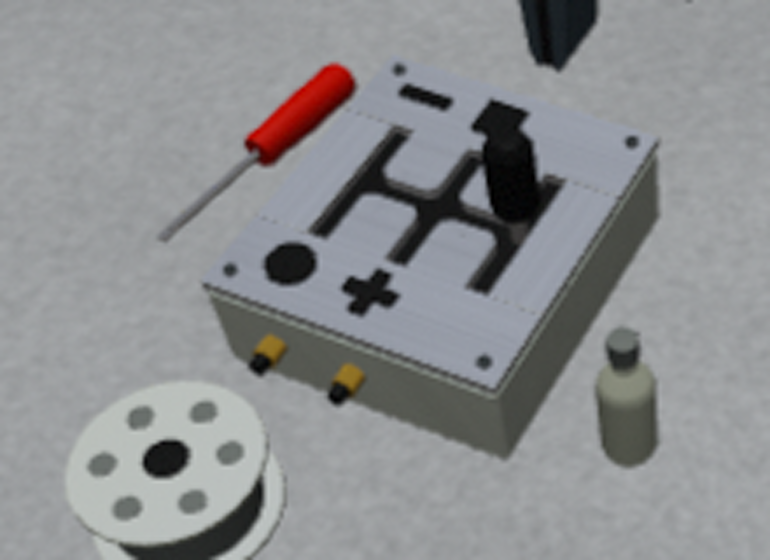

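View pics/a4.png

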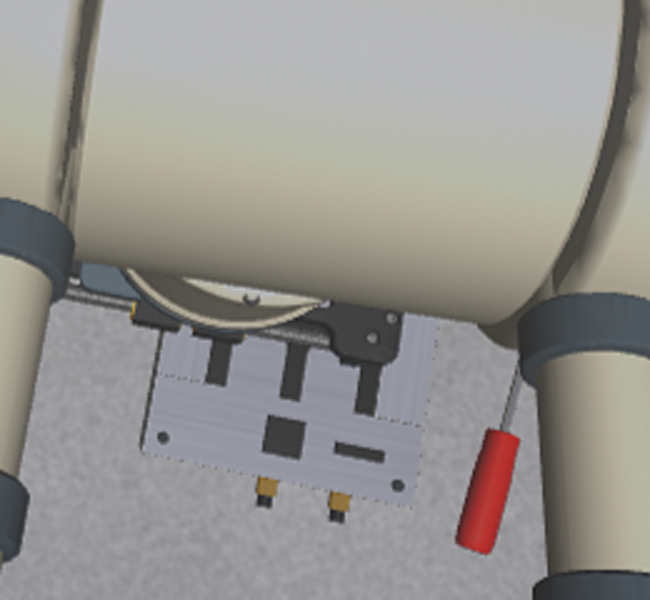

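{"fn": "send_rows", "kwargs": {
  "targets": [
    [0,0,-1.8,25,0],
    [0,0,0,25,0],
    [0,0,0,25,0],
    [0,0,0,20,0],
    [0,0,0,0,0],
    [0,4,0,0,0],
    [0,4,0,0,0],
    [0,4,0,0,0],
    [0,4,0,0,0],
    [0,3,0,0,0],
    [0,3,0,0,0],
    [0,3,0,0,0]
  ]
}}

```text
time_s: 8.15
tool_pos: [0.5497, -0.0499, 0.099]
eef_rot: [-3.141, 0.0, -1.757]
wrist_force: [0.7, 3.3, 1.8]
gripper_width: 0.0005
```

{"fn": "send_rows", "kwargs": {
  "targets": [
    [0,3,0,0,0],
    [0,3,0,0,0],
    [0,3,0,0,0],
    [0,3,0,0,0],
    [0,3,0,0,0],
    [0,3,0,0,0],
    [0,3,0,0,0],
    [0,3,0,0,0]
  ]
}}

```text
time_s: 8.95
tool_pos: [0.5451, -0.0736, 0.0988]
eef_rot: [-3.142, -0.0, -1.757]
wrist_force: [0.8, 2.5, 2.4]
gripper_width: 0.0006
```

```bash
cat > sc.py <<'E'
from workcell import bot
from h import *
import sys
im=bot.get_image("scene")[:,:,::-1];cv2.imwrite(f"pics/{sys.argv[1]}.png",cv2.resize(im[100:260,120:340],None,fx=3.5,fy=3.5,interpolation=cv2.INTER_CUBIC))
E
python3 st.py; python3 sc.py a5s
```

```text
t 8.95 TCP box mm 1.4199163905843273 42.84173248571046 z 0.09883213013660631 yaw err deg -0.004338911111261723 F [0.7968 2.4603 2.3518] w 0.0005972038841292595
```

View pics/a5s.png

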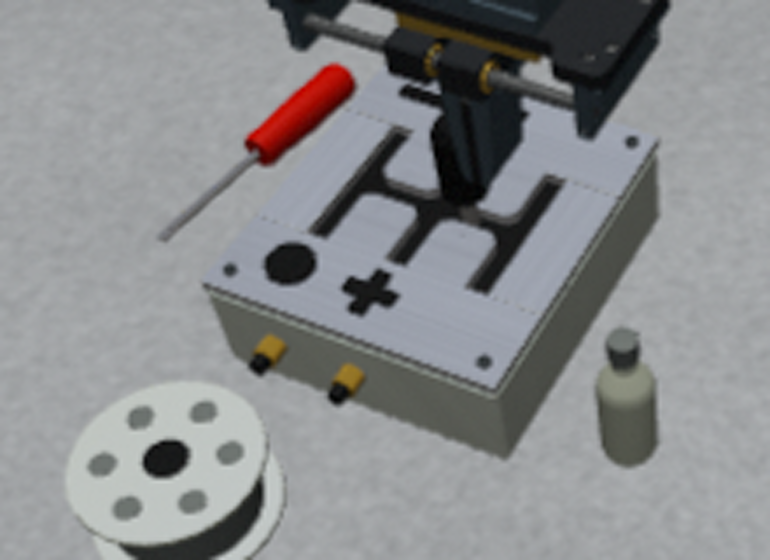

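{"fn": "send_rows", "kwargs": {
  "targets": [
    [0,3,0,0,0],
    [0,3,0,0,0],
    [0,3,0,0,0],
    [0,3,0,0,0],
    [0,3,0,0,0],
    [0,3,0,0,0],
    [0,3,0,0,0],
    [0,3,0,0,0],
    [0,3,0,0,0],
    [0,3,0,0,0],
    [0,3,0,0,0],
    [0,3,0,0,0]
  ]
}}

```text
time_s: 10.2
tool_pos: [0.5384, -0.109, 0.0988]
eef_rot: [3.141, 0.0, -1.757]
wrist_force: [1.7, 2.1, 1.1]
gripper_width: -0.0001
```

```bash
python3 st.py; python3 sc.py a6s
```

```text
t 10.2 TCP box mm 1.3570687968335506 6.848168452545424 z 0.09879355073935157 yaw err deg -0.00474995134636913 F [1.6672 2.1438 1.0609] w -8.062692713998922e-05
```

View pics/a6s.png

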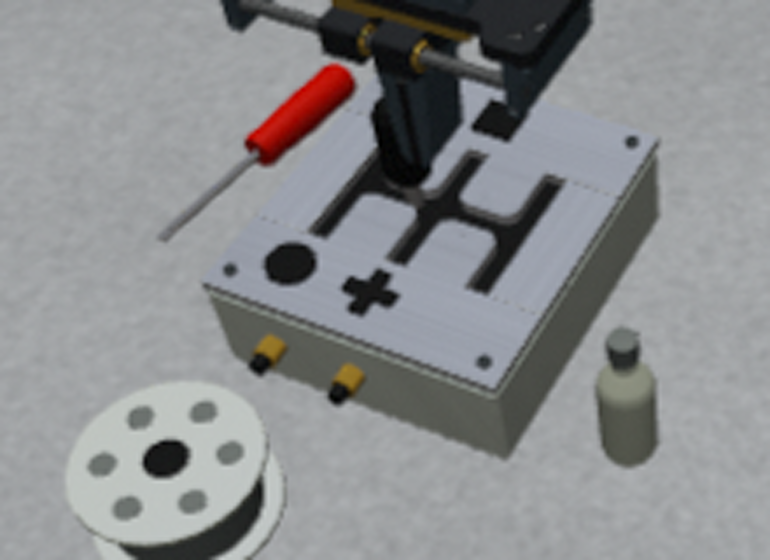

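{"fn": "send_rows", "kwargs": {
  "targets": [
    [0,3,0,0,0],
    [0,3,0,0,0],
    [0,3,0,0,0],
    [0,3,0,0,0],
    [0,3,0,0,0],
    [0,3,0,0,0],
    [0,3,0,0,0],
    [0,2,0,0,0],
    [0,2,0,0,0],
    [0,1,0,0,0],
    [0,0,0,0,0]
  ]
}}

```text
time_s: 11.35
tool_pos: [0.5336, -0.1344, 0.0988]
eef_rot: [3.142, -0.0, -1.757]
wrist_force: [0.5, 1.7, 1.7]
gripper_width: 0.0006
```

{"fn": "send_rows", "kwargs": {
  "targets": [
    [0,1,0,0,0],
    [0,1,0,0,0],
    [0,0,0,0,0]
  ]
}}

```text
time_s: 11.65
tool_pos: [0.5332, -0.1363, 0.0988]
eef_rot: [3.142, -0.0, -1.757]
wrist_force: [1.1, 2.0, 1.8]
gripper_width: 0.0004
```

```bash
python3 st.py; python3 sc.py a7s
```

```text
t 11.65 TCP box mm 1.3860780215555288 -20.970667608946233 z 0.0988139304948911 yaw err deg -0.0065553711151693506 F [1.0977 1.9534 1.763 ] w 0.00039175432047588744
```

View pics/a7s.png

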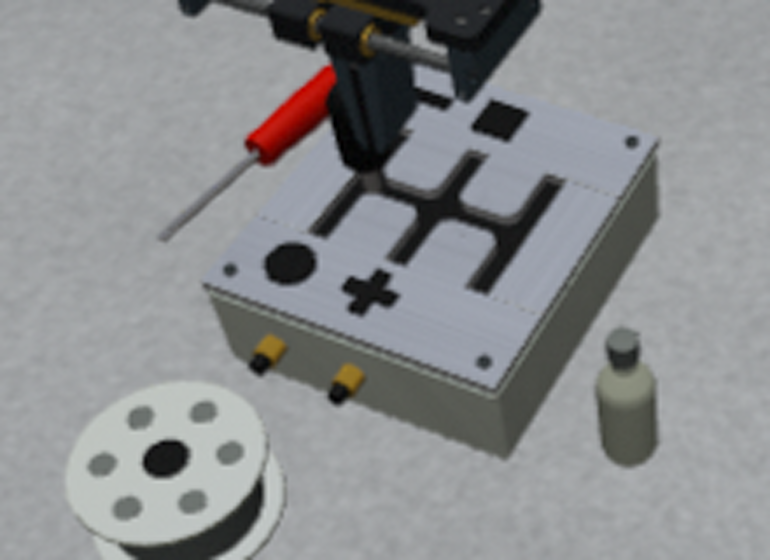

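{"fn": "send_rows", "kwargs": {
  "targets": [
    [0,0.8,0,0,0],
    [0,0,0,0,0]
  ]
}}

```text
time_s: 11.9
tool_pos: [0.5331, -0.1371, 0.0988]
eef_rot: [-3.142, -0.0, -1.757]
wrist_force: [0.2, 1.7, 2.1]
gripper_width: 0.0
```

{"fn": "send_rows", "kwargs": {
  "targets": [
    [0,0.7,0,0,0],
    [0,0,0,0,0]
  ]
}}

```text
time_s: 12.1
tool_pos: [0.533, -0.1378, 0.0988]
eef_rot: [3.142, 0.0, -1.757]
wrist_force: [0.6, 1.9, 1.1]
gripper_width: 0.0004
```

{"fn": "send_rows", "kwargs": {
  "targets": [
    [0,-5,0,0,0],
    [0,-5,0,0,0],
    [0,-5,0,0,0],
    [0,0,0,-25,0],
    [0,0,0,-25,0],
    [0,0,0,-25,0],
    [0,0,0,-20,0],
    [0,0,25,0,0],
    [0,21,25,0,0],
    [0,21,0,0,0],
    [0,0,0,0,0]
  ]
}}

```text
time_s: 13.2
tool_pos: [0.4783, -0.1563, 0.1941]
eef_rot: [-3.141, -0.001, -1.758]
wrist_force: [0.1, 0.6, 0.5]
gripper_width: 0.0006
```

```bash
python3 st.py; python3 sc.py a8s;python3 - <<'E'
from workcell import bot
from h import *
m=bot.camera_model("scene");p=np.load("box.npy");c,s=np.cos(p[2]),np.sin(p[2])
for x,y in ((-.005,-.05),(0,-.05),(.005,-.05),(0,-.045)):
  b=[p[0]+c*x-s*y,p[1]+s*x+c*y]
  print(x,[(3.5*(proj(m,[*b,z])-[120,100])).round(1) for z in (.085,.14)])
E
```

```text
t 13.2 TCP box mm -48.87173691136643 -50.788231725765485 z 0.194077457725377 yaw err deg -0.07614952011705611 F [0.1422 0.5747 0.4627] w 0.00060560778281502
-0.005 [array([361.9, 151.3]), array([343.5,  77.3])]
0 [array([357.2, 157.1]), array([338.5,  83.1])]
0.005 [array([352.5, 162.9]), array([333.4,  89. ])]
0 [array([364.9, 159.6]), array([346.5,  85.7])]
```

View pics/a8s.png

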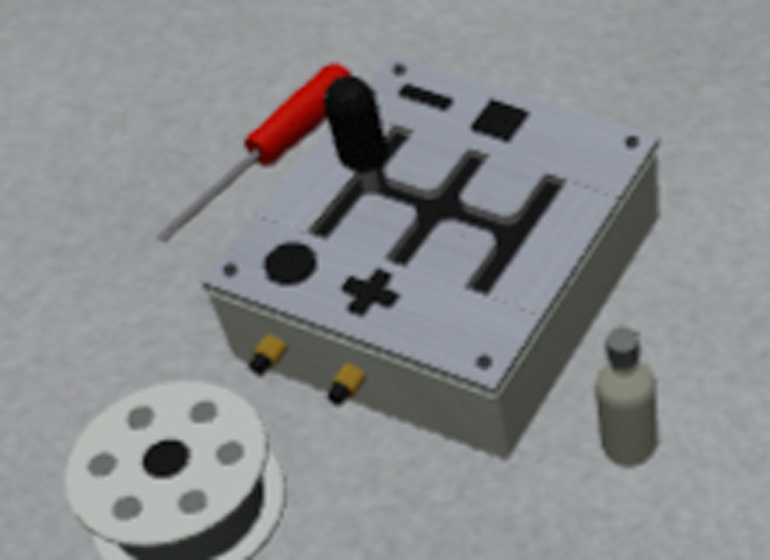

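The post base at crop (372,183) looks about 7 mm short of the column centre. I'll check this against the tags in the same image.

```bash
python3 - <<'E'
from workcell import bot
from h import *
np.set_printoptions(precision=4,suppress=True)
m=bot.camera_model("scene");p=np.load("box.npy");c,s=np.cos(p[2]),np.sin(p[2])
f=lambda x,y:[p[0]+c*x-s*y,p[1]+s*x+c*y]
im=bot.get_image("scene")
T={"tag_round":(.072,-.05),"tag_cross":(.072,0),"tag_square":(-.072,0),"tag_bar":(-.072,-.05)}
for q,b in T.items():
  print(q,"pred",(3.5*(proj(m,[*f(*b),.074])-[120,100])).round(1),[((3.5*(np.array(d["box"][:2])-[120,100])).round(1),round(d["confidence"],2)) for d in bot.find_in("scene",q)][:2])
for d in bot.find_in("scene","sleeve_mid")[:2]: print("sleeve",3.5*(np.array(d["box"][:2])-[120,100]),3.5*np.array(d["box"][2:]),d["confidence"])
for y in (-.05,-.047,-.043,-.04):
  # projected bbox of sleeve cylinder
  P=np.array([3.5*(proj(m,[f(0,y)[0]+.014*np.cos(a),f(0,y)[1]+.014*np.sin(a),z])-[120,100]) for a in np.linspace(0,6.28,40) for z in (.09,.132)])
  print(y,"sleeve bbox",P.min(0),P.max(0),"post base",3.5*(proj(m,[*f(0,y),.07])-[120,100]))
E
python3 st.py a8
```

```text
tag_round pred [290.3 258.3] [(array([296.1, 259.7]), 0.72)]
tag_cross pred [370.2 286.4] [(array([179.2, 488.2]), 0.54), (array([371.3, 287.7]), 0.42)]
tag_square pred [499.  114.8] []
tag_bar pred [424.7  91.7] [(array([427.7, 100.4]), 0.58)]
sleeve [354.9 130.9] [63.   91.35] 0.61
sleeve [426.65 255.15] [442.75 401.1 ] 0.59
-0.05 sleeve bbox [314.9495  76.7814] [380.8805 168.5072] post base [362.0262 175.9674]
-0.047 sleeve bbox [319.7332  78.2677] [385.5158 170.0475] post base [366.5659 177.47  ]
-0.043 sleeve bbox [326.1252  80.2537] [391.7088 172.1056] post base [372.6312 179.4775]
-0.04 sleeve bbox [330.9295  81.7464] [396.3633 173.6524] post base [377.1893 180.9862]
t 13.55 TCP box mm -48.4700412700404 -48.84084531112336 z 0.19371891233134575 yaw err deg 0.0363919842952356 F [-0.0238 -0.4312 -0.7878] w 0.0003225677372284823
```

View pics/a8w.png

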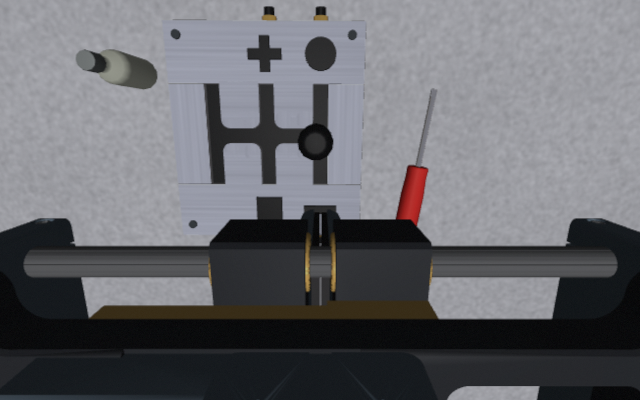

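View pics/a8.png

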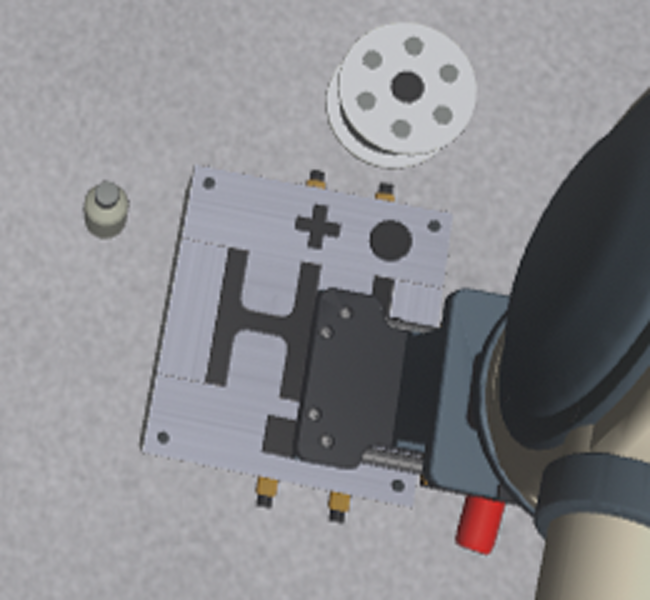

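```bash
python3 - <<'E'
from workcell import bot
from h import *
np.set_printoptions(precision=2,suppress=True)
m=bot.camera_model("wrist");p=np.load("box.npy");c,s=np.cos(p[2]),np.sin(p[2])
def bx(u,v,z):
  d=onz(m,u,v,z)[:2]-p[:2];return 1000*np.array([c*d[0]+s*d[1],-s*d[0]+c*d[1]])
print("round",bx(320,53.5,.074),"cross",bx(264,53.5,.074),"top of sleeve",bx(315.5,142,.14),bx(315.5,142,.132))
E
```

```text
round [ 71.22 -50.22] cross [71.17 -0.63] top of sleeve [ -1.61 -46.87] [ -2.18 -46.77]
```

The lever is at about y = -46.5 mm, so it needs roughly 3.5 mm more. I'll repeat the -y push that far.

{"fn": "send_rows", "kwargs": {
  "targets": [
    [0,-20,-25,0,0],
    [0,-21,-24,0,0],
    [0,0,0,0,0],
    [0,0,0,25,0],
    [0,0,0,25,0],
    [0,0,0,25,0],
    [0,0,0,20,0],
    [0,0,0,0,0],
    [0,4,0,0,0],
    [0,4,0,0,0],
    [0,4,0,0,0],
    [0,0,0,0,0]
  ]
}}

```text
time_s: 14.85
tool_pos: [0.5327, -0.1364, 0.0996]
eef_rot: [-3.14, -0.0, -1.758]
wrist_force: [0.1, -0.1, 0.0]
gripper_width: 0.0005
```

```bash
python3 st.py
```

```text
t 14.85 TCP box mm 0.8629723800757517 -21.11406865001099 z 0.09962262225205427 yaw err deg -0.03749466465775697 F [ 0.1428 -0.1317  0.0363] w 0.000490844217713568
```

Now 1 mm steps until the wall shows as a force rise.

{"fn": "send_rows", "kwargs": {
  "targets": [
    [0,1,0,0,0],
    [0,1,0,0,0],
    [0,1,0,0,0],
    [0,1,0,0,0],
    [0,0,0,0,0]
  ]
}}

```text
time_s: 15.35
tool_pos: [0.5317, -0.1395, 0.0988]
eef_rot: [-3.141, 0.0, -1.757]
wrist_force: [0.5, 1.7, 1.7]
gripper_width: 0.0006
```

{"fn": "send_rows", "kwargs": {
  "targets": [
    [0,0.7,0,0,0],
    [0,0,0,0,0]
  ]
}}

```text
time_s: 15.55
tool_pos: [0.5315, -0.1402, 0.0988]
eef_rot: [3.142, 0.0, -1.757]
wrist_force: [1.1, 2.5, 2.6]
gripper_width: 0.0004
```

{"fn": "send_rows", "kwargs": {
  "targets": [
    [0,0.7,0,0,0],
    [0,0,0,0,0]
  ]
}}

```text
time_s: 15.75
tool_pos: [0.5314, -0.141, 0.0988]
eef_rot: [-3.142, 0.0, -1.757]
wrist_force: [0.5, 2.1, 1.5]
gripper_width: 0.0004
```

{"fn": "send_rows", "kwargs": {
  "targets": [
    [0,-5,0,0,0],
    [0,-5,0,0,0],
    [0,-5,0,0,0],
    [0,0,0,-25,0],
    [0,0,0,-25,0],
    [0,0,0,-25,0],
    [0,0,0,-20,0],
    [0,0,25,0,0],
    [0,20,25,0,0],
    [0,20,0,0,0],
    [0,0,0,0,0],
    [0,0,0,0,0]
  ]
}}

```text
time_s: 16.95
tool_pos: [0.4777, -0.1561, 0.1938]
eef_rot: [-3.142, 0.0, -1.758]
wrist_force: [0.1, 0.3, 0.6]
gripper_width: 0.0008
```

```bash
python3 st.py a9
```

```text
t 16.95 TCP box mm -49.52619123589293 -50.62724411895806 z 0.19384189945504465 yaw err deg -0.047795430507107994 F [0.1047 0.3474 0.5672] w 0.0007784863020560901
```

View pics/a9w.png

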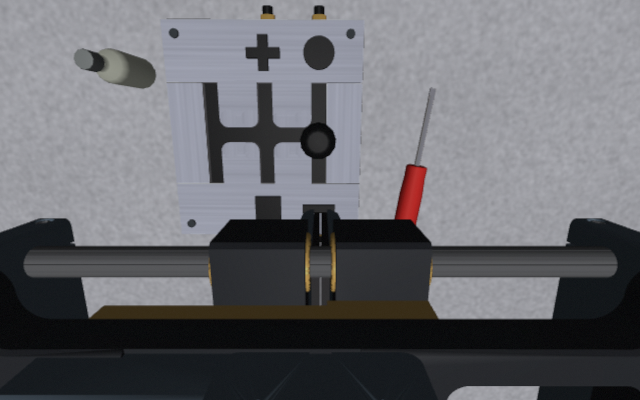

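The sleeve top (318,141) is now in line with the far right slot (318). Descending behind it to push +x.

{"fn": "send_rows", "kwargs": {
  "targets": [
    [0,0,0,25,0],
    [0,0,0,25,0],
    [0,0,0,25,0],
    [0,0,0,20,0],
    [0,0,0,0,0],
    [0,0,-4,0,0],
    [0,0,-4,0,0],
    [0,0,-4,0,0],
    [0,0,-3,0,0],
    [0,0,-3,0,0],
    [0,0,-3,0,0],
    [0,0,-3,0,0]
  ]
}}

```text
time_s: 18.25
tool_pos: [0.5011, -0.1606, 0.0988]
eef_rot: [3.141, 0.0, -1.757]
wrist_force: [-3.4, -0.5, 1.7]
gripper_width: 0.0006
```

{"fn": "send_rows", "kwargs": {
  "targets": [
    [0,0,-3,0,0],
    [0,0,-3,0,0],
    [0,0,-3,0,0],
    [0,0,-3,0,0],
    [0,0,-3,0,0],
    [0,0,-3,0,0],
    [0,0,0,0,0]
  ]
}}

```text
time_s: 18.95
tool_pos: [0.5193, -0.1641, 0.0988]
eef_rot: [-3.141, -0.0, -1.757]
wrist_force: [-1.6, -0.2, 1.1]
gripper_width: 0.0006
```

```bash
python3 st.py b1; python3 sc.py b1s
```

```text
t 18.95 TCP box mm -7.167745970082277 -50.8213168257455 z 0.0987693222488989 yaw err deg -0.0017158192168409414 F [-1.636  -0.1893  1.0951] w 0.0006336238959614055
```

View pics/b1s.png

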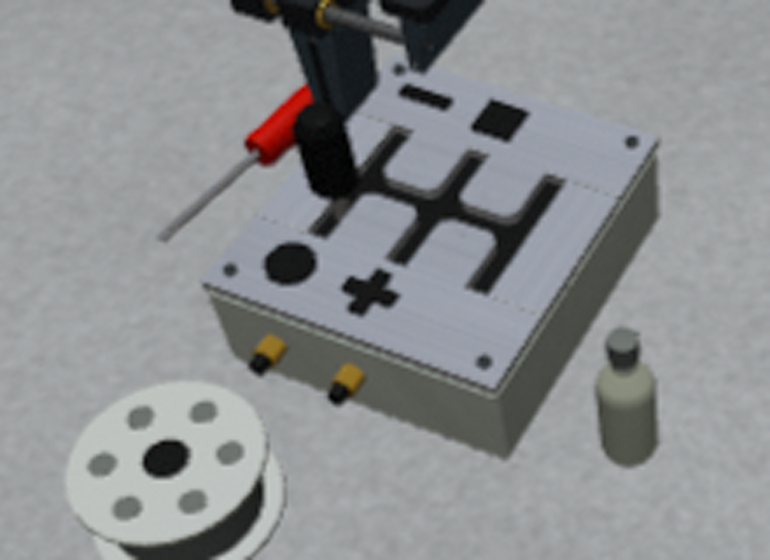

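{"fn": "send_rows", "kwargs": {
  "targets": [
    [0,0,-3,0,0],
    [0,0,-3,0,0],
    [0,0,-3,0,0],
    [0,0,-2,0,0],
    [0,0,-2,0,0],
    [0,0,-1,0,0],
    [0,0,0,0,0]
  ]
}}

```text
time_s: 19.8
tool_pos: [0.5328, -0.1666, 0.0988]
eef_rot: [-3.142, -0.0, -1.757]
wrist_force: [-1.7, 0.5, -0.7]
gripper_width: 0.0002
```

{"fn": "send_rows", "kwargs": {
  "targets": [
    [0,0,-1,0,0],
    [0,0,0,0,0]
  ]
}}

```text
time_s: 20.0
tool_pos: [0.5336, -0.1668, 0.0988]
eef_rot: [3.141, 0.0, -1.757]
wrist_force: [-1.5, 1.0, -0.2]
gripper_width: 0.0003
```

{"fn": "send_rows", "kwargs": {
  "targets": [
    [0,0,-1,0,0],
    [0,0,0,0,0]
  ]
}}

```text
time_s: 20.2
tool_pos: [0.5347, -0.167, 0.0988]
eef_rot: [-3.142, 0.0, -1.757]
wrist_force: [-2.1, 0.9, -1.6]
gripper_width: 0.0006
```

```bash
python3 st.py b2; python3 sc.py b2s;python3 - <<'E'
from workcell import bot
from h import *
np.set_printoptions(precision=1,suppress=True)
m=bot.camera_model("scene");p=np.load("box.npy");c,s=np.cos(p[2]),np.sin(p[2])
for x in (.034,.037,.04):
  b=[p[0]+c*x+s*.05,p[1]+s*x-c*.05]
  P=np.array([3.5*(proj(m,[b[0]+.014*np.cos(a),b[1]+.014*np.sin(a),z])-[120,100]) for a in np.linspace(0,6.28,40) for z in (.09,.132)])
  print(x,"sleeve bbox",P.min(0),P.max(0))
E
```

```text
t 20.2 TCP box mm 8.46344016495823 -50.788645222641506 z 0.09881498907456403 yaw err deg -0.0035741126235393494 F [-2.0985  0.8954 -1.5637] w 0.0005548812249347838
0.034 sleeve bbox [279.4 116.5] [348.5 209.7]
0.037 sleeve bbox [276.2 120.1] [345.6 213.4]
0.04 sleeve bbox [273.  123.7] [342.6 217.1]
```

View pics/b2s.png

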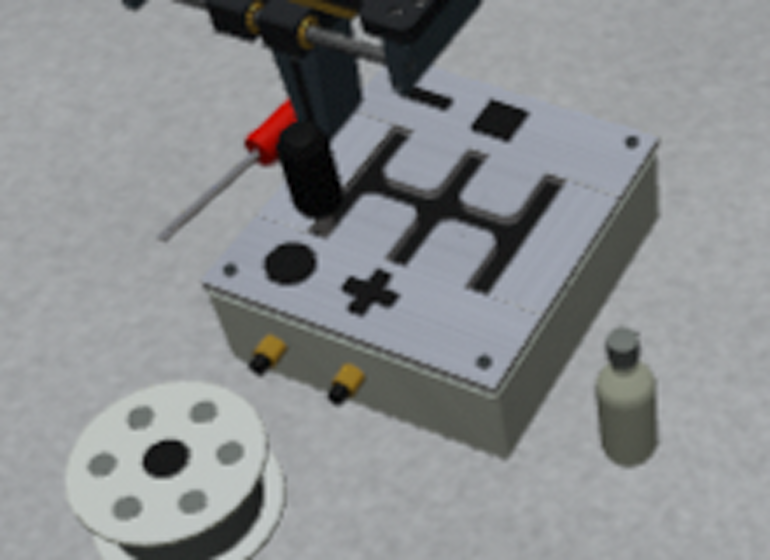

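View pics/b2w.png

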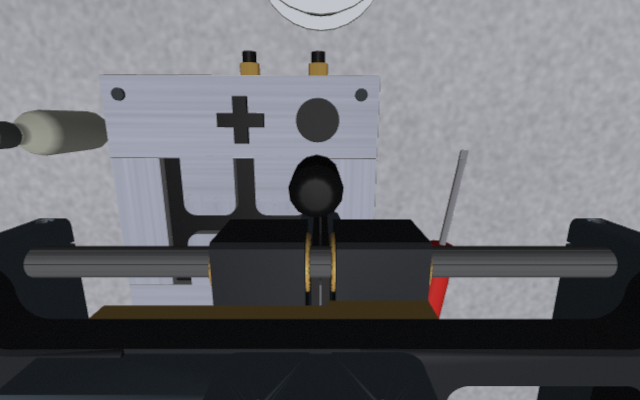

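The lever is about 38 mm in. I'll creep on until it meets the end stop.

{"fn": "send_rows", "kwargs": {
  "targets": [
    [0,0,-0.8,0,0],
    [0,0,0,0,0]
  ]
}}

```text
time_s: 20.55
tool_pos: [0.5354, -0.1671, 0.0988]
eef_rot: [3.142, 0.0, -1.757]
wrist_force: [-1.6, 0.9, -1.1]
gripper_width: -0.0001
```

{"fn": "send_rows", "kwargs": {
  "targets": [
    [0,0,-0.7,0,0],
    [0,0,0,0,0]
  ]
}}

```text
time_s: 20.75
tool_pos: [0.5362, -0.1673, 0.0988]
eef_rot: [-3.142, 0.0, -1.757]
wrist_force: [-2.6, -0.0, -1.0]
gripper_width: 0.0004
```

{"fn": "send_rows", "kwargs": {
  "targets": [
    [0,0,-0.7,0,0],
    [0,0,0,0,0]
  ]
}}

```text
time_s: 20.95
tool_pos: [0.5368, -0.1673, 0.0988]
eef_rot: [3.141, 0.0, -1.757]
wrist_force: [-3.2, 1.2, -0.6]
gripper_width: 0.0005
```

{"fn": "send_rows", "kwargs": {
  "targets": [
    [0,0,-0.7,0,0],
    [0,0,0,0,0]
  ]
}}

```text
time_s: 21.15
tool_pos: [0.5372, -0.1674, 0.0987]
eef_rot: [3.141, 0.0, -1.757]
wrist_force: [-4.2, 2.1, 0.1]
gripper_width: 0.0002
```

```bash
python3 st.py
```

```text
t 21.15 TCP box mm 11.075232278152093 -50.77028196804845 z 0.09869783432476137 yaw err deg -0.003394688456396011 F [-4.213   2.0982  0.0995] w 0.00018887683025351013
```

{"fn": "send_rows", "kwargs": {
  "targets": [
    [0,0,-0.7,0,0],
    [0,0,0,0,0]
  ]
}}

```text
time_s: 21.35
tool_pos: [0.5378, -0.1675, 0.0986]
eef_rot: [3.141, 0.0, -1.757]
wrist_force: [-5.6, 1.1, -1.5]
gripper_width: 0.0004
```

The force keeps rising (5.6 N), so the end stop is reached. Now I'll back off, lift and check.

{"fn": "send_rows", "kwargs": {
  "targets": [
    [0,0,4,0,0],
    [0,0,6,0,0],
    [0,0,6,0,0],
    [0,0,0,-25,0],
    [0,0,0,-25,0],
    [0,0,0,-25,0],
    [0,0,0,-25,0],
    [0,0,25,0,0],
    [0,0,25,0,0],
    [0,0,0,0,0],
    [0,0,0,0,0]
  ]
}}

```text
time_s: 22.45
tool_pos: [0.4734, -0.1555, 0.1992]
eef_rot: [-3.14, -0.0, -1.757]
wrist_force: [-0.1, -0.0, 0.8]
gripper_width: 0.0005
```

```bash
python3 st.py b3; python3 sc.py b3s;python3 - <<'E'
from workcell import bot
from h import *
for q in ("sleeve_mid","tag_round"): print(q,[(np.round(d["box"],1),d["confidence"]) for d in bot.find_in("wrist",q)][:2])
m=bot.camera_model("wrist");np.save("wm.npy",m,allow_pickle=True)
E
```

```text
t 22.45 TCP box mm -53.86028036866682 -50.90493058942432 z 0.19922302918213042 yaw err deg -0.024453876709088718 F [-0.1063 -0.0425  0.8044] w 0.00046154107169817305
sleeve_mid [(array([316.5,  81.6,  31.3,  40.4]), 0.89)]
tag_round [(array([316.3,  48. ,  30.2,  31.1]), 0.91)]
```

View pics/b3s.png

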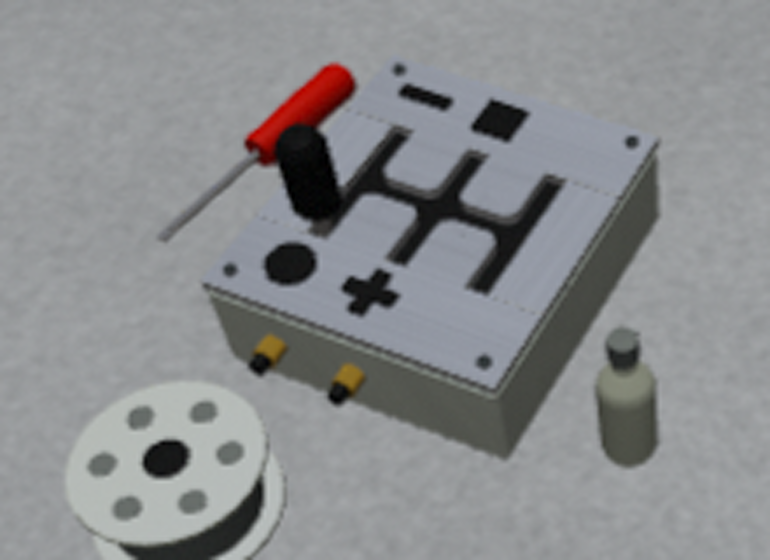

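View pics/b3w.png

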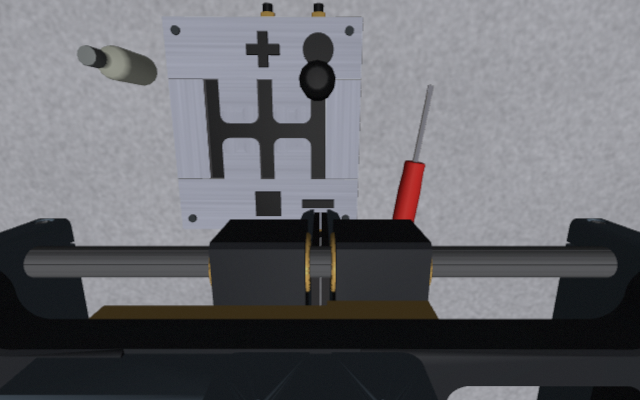

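```bash
python3 - <<'E'
from workcell import bot
from h import *
np.set_printoptions(precision=2,suppress=True)
m=bot.camera_model("wrist");p=np.load("box.npy");c,s=np.cos(p[2]),np.sin(p[2])
def bx(u,v,z):
  d=onz(m,u,v,z)[:2]-p[:2];return 1000*np.array([c*d[0]+s*d[1],-s*d[0]+c*d[1]])
print("round",bx(318,47.5,.074),"sleeve top",bx(317,78,.14),bx(317,80,.132),"mid bbox",bx(316.5,81.6,.1125))
im=cv2.imread("pics/b3w.png")[20:140,250:390];cv2.imwrite("pics/b3wz.png",cv2.resize(im,None,fx=5,fy=5,interpolation=cv2.INTER_CUBIC)[:600])
bot.get_image("top");
for q in ("glue","screwdriver","spool"): print(q,[np.round(d["box"],1) for d in bot.find_in("top",q)][:1])
E
```

```text
round [ 72.25 -50.34] sleeve top [ 38.98 -49.89] [ 38.47 -49.83] mid bbox [ 39.33 -49.28]
glue [array([331.4, 194. ,  18.9,  20. ])]
screwdriver [array([482.5, 325.7,  17.3,  19. ])]
spool [array([447.9, 221.8,  24.7,  26.6])]
```

View pics/b3wz.png

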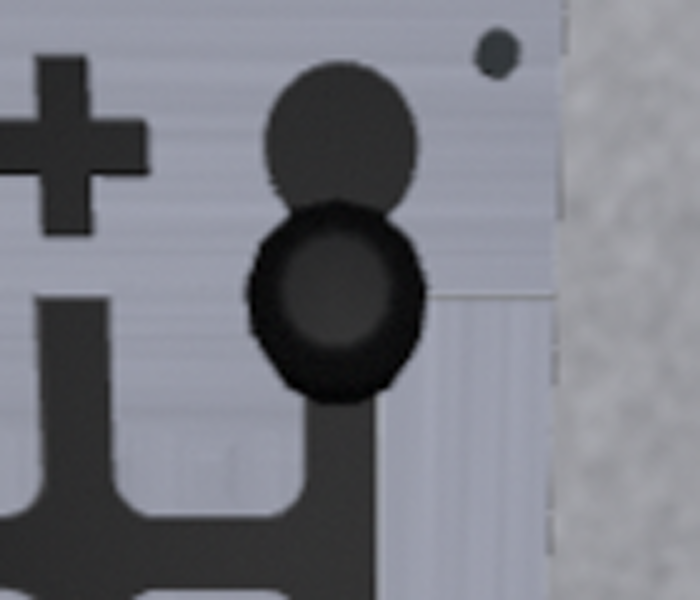

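```bash
python3 -c "
from workcell import bot
print(bot.sign_off())"
```

```text
the job is handed in; nothing more can be done
None
```

I pushed the selector lever with closed fingers to the end of the round-tag slot (far right column, +x side) and handed the job in. The hand-in reported no verdict.

- **Path:** I pushed the lever back from about +20 mm in the parking column to the cross channel, then right along the channel, then forward into the slot. My first push right stopped about 3.5 mm short of the column, which I saw from the wrist camera and corrected before going forward.
- **Final position:** In the last wrist picture the lever is at about box x = 39 mm, y = -50 mm. That is about 33 mm from the round tag's centre (32 mm is fully home, the limit is 37 mm). The force rose to about 5.6 N at the end, which fits the end stop.
- **Forces and sleeve:** The readings I took showed about 6 N at most at the wrist. The sleeve looks fully down in the pictures, though I did not measure it directly.
- **Loose objects:** The glue bottle, screwdriver and spool look unmoved in the final scene picture. The trained network's last screwdriver and spool boxes in the top view were far from its first ones. I put that down to the arm blocking that view and relied on the scene picture instead.
- **Finish:** The arm is lifted clear and touching nothing, at about 22.6 s of the 54 s allowed.

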